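# Transfer the microscope bench from mains to backup supply

### The arm

A 6-joint arm with a two-finger parallel gripper is mounted at the origin on the work surface. World frame = base frame: x ahead of the robot, y to its left, z up, the work surface at z = 0. Lengths are in m, angles in rad, forces in N, time in s.
With the tool pointing down it reaches from about 0.275 to 0.725 m from the base axis. Payload 5.6 kg.
Tool frame: the origin (TCP) lies at the very end of the fingers, on their centre line; the grasp point (between the pads) lies 19 mm behind it; z points along the fingers, y is the direction in which the jaws open and shut (so a half turn about z gives the same grasp; the last joint's range is limited). The gripper opens to 85 mm and grips with 20 to 120 N. Pads are 22 mm wide; open, the fingers measure 114 mm over their backs; the gripper's body (76 mm by 85 mm) begins 54 mm behind the grasp point. The pads swing forward as they close: fully open they stand 13 mm farther back than shut.
Start: joints at [1.457, 0.255, 0.108, 0, -1.424, -0.285], TCP at [0.214, 0.507, 0.231] pointing down, gripper open.
Joint ranges: [-2.95, 2.95], [-1.21, 1.97], [-1.09, 1.5], [-2.87, 1.71], [-2.94, -0.07], [-3.05, 3.05]. Speed limits (rad/s): [2.57, 2.57, 3.14, 3.14, 3.14, 3.14].

### API

Orientations are given as a unit quaternion [x, y, z, w].
In Python, from plant import sensors, imaging, order, finder gives the robot as it stands.
- The arm moves only by the tool arm_command, never from a script. Its arguments are lists of equal length, an entry for each row: "fingers": the opening in per cent of the stroke, from 0 (shut) to 100 (fully open); "xyz": the shift along the world's x, y, z in m, a list of three; "angular": the turn, a rotation vector about the world's x, y, z in rad, a list of three. A call has exactly 10 rows; each row shifts and turns the commanded pose from where the row before left it; what a row does not reach is not made up. A row lasts 1/12 s, in which the tool goes at most 41.7 mm and 7.16 degrees, less where a joint would pass 70% of its speed; a pose out of reach is approached as far as the arm can. A call is refused whole if a number of a shift passes 0.0417 or a number of a turn 0.125, either way. A call with a gripper value outside its range is refused whole. The fingers move at their own pace and stop on an object; "force" is the grip in N (left out, the last holds). Time passes only in rows, so rows that do not move let the fingers close, or fill a call up. It gives the time, the measured TCP pose, the force and the opening at its end, in the units of the state.
- sensors.state(): the state, without advancing time (a new reading comes with each control period).
- imaging.read_camera(name): name is "scene" or "top" or "wrist"; returns a dict with "frame" (420x560x3 uint8, red, green, blue), "range_z" (420x560 float32, m along the optical axis (not along the pixel's ray), 0 where there is no reading), "intrinsics" (3x3 intrinsics, pixels), "k1" (the pictures are not rectified: a ray, as slopes to the right and down, at radius r is drawn at 1 + k1 r^2 times it, then the intrinsics apply), "rvec" (rotation vector, rad) and "tvec" (3), from world to camera coordinates, as OpenCV has them; the wrist camera has in their place "T_tool_cam" (4x4, takes a point from camera to tool coordinates, whose origin is the TCP and whose axes are the flange's). Camera axes: x right, y down, z forward; pixel columns grow to the right and rows downward; lengths in m; the calibration is good to about 2 mm. A picture is of the moment at which its call begins: read the wrist's pose just before it.
- order.hand_in(): hands the job in, once; it reports no verdict.
Trained networks look in a picture, given as the dict that the camera call returned (one of the last four; its "shot" number tells which), for a name from the list of things; names that differ only in an ending like _2 or _b are one class to them, and where a whole thing is asked for, a point or a joint stands for the part that bears it (a point fixed in the world has none). Each returns a list of dicts, best first, with "score" (0 to 1); they miss things now and then, are a little off and sometimes report something else, mostly with a low value. They report only what shows in the picture. A call takes as long as a camera call.
- finder.silhouettes(picture, target): "mask" (420x560 bool, what is visible of it).
- finder.mark_of(picture, target): "xyz" ([x, y, z] in m, in world coordinates, good to about 4 mm: a listed point, or the origin of a listed thing).
The state is a dict: "t": time; "joints": joint angles; "joint_vel": joint speeds; "joint_efforts": joint torques, N m; "tcp_pos": TCP position; "ee_rot": TCP orientation; "wrist_force": force on the tool from outside, world axes, zero at the start; "moment": the same for the moment, N m; "opening": opening from 0.0 (shut) to 1.0 (fully open).
Only numpy, scipy, OpenCV 4.12 (cv2) and the standard library are available. Lean on these libraries where they do the work, as an engineer would, in place of code of your own. Each camera call takes 0.05 s, during which the arm holds its last target.

### The job

The mains is about to be cut for maintenance, so move the microscope over to the backup supply at the grey selector box: swing its clear guard up, bring the red lever from mains (left, green mark) to the upright centre-off position, leave it there for about two seconds, then bring it fully over to backup (right, orange mark). Finish by swinging the guard fully shut again, and leave everything else on the bench standing where it is.

Things in the scene. Friction and masses are not known exactly. Their poses are not given: they have to be found in the camera images.
- selector_box: Grey steel box fixed to the bench, 150 (x) by 180 (y) mm, flat top 60 mm above the bench. Origin: centre of its underside, on the bench; x points away from the operator, y to the operator's left (mains, green mark; white mark at the middle: off; orange mark at -y: backup), z up. A black switch body, 60 (x) by 96 (y) mm, centred at x = -20 mm, y = 0, rises to 72 mm above the bench.
- lever (a joint): Angle (rad) of the red changeover lever, about the box's x direction at box x = -20, y = 0, 62 mm above the bench. -0.524: leaning left (+y), mains; 0: upright, off; +0.524: leaning right (-y), backup; stops there. Notched at these three: pushed past half way (0.26) it snaps into the next notch by itself, and stays. 4 to 10 N at the bar moves it out of a notch.
- lever_bar (a point): Centre of the lever's T-bar: a red round bar 60 mm long, 18 mm in diameter, along the box's x, on a steel stem 12 (x) by 10 (y) mm, 65 mm from the pivot. 127 mm above the bench when upright, 118 mm when leaning (then 32 mm to the side). The point's z axis points outward along the stem.
- guard (a joint): Opening angle (rad) of the clear guard: 0 shut on the box, 1.5 (nearly upright behind the lever) fully open, a stop. Its stiff friction hinge holds it at any angle; it takes 2 to 4 N at the handle to move it.
- guard_hinge (a point): Middle of the guard's hinge axis, along the box's y at box x = +68 mm, 60.5 mm above the bench; the guard's front swings up and away from the operator. The guard is a clear plastic hood over the lever, open below: 137 mm from hinge to front wall, 170 mm wide, top 144.5 mm above the bench when shut, walls 4 mm.
- guard_handle (a point): Centre of the black handle bar on the guard's front wall: round, 110 mm long, 10 mm in diameter, along the box's y, its centre line 46 mm off the wall (a finger fits between), an arm to the wall at each end. Guard shut: at box x = -115 mm, 126.5 mm above the bench, which is 183 mm before and 66 mm above the hinge; it goes round with the guard.
- stage_console: White joystick console of the microscope stage, fixed to the bench, 150 by 180 mm, 48 mm high, joystick top at 98 mm. Origin: centre of its underside. Only an obstacle.
- oil_bottle_mid (a point): Loose amber immersion-oil bottle with black cap, 40 mm in diameter, 85 mm high, standing; the point is 42 mm up on its axis. Not to be disturbed.
- objective_can_mid (a point): Loose grey round objective case with black lid, 52 mm in diameter, 70 mm high, standing; the point is 35 mm up on its axis. Not to be disturbed.
- slide_box_mid (a point): Loose blue slide storage box 100 by 175 by 37 mm; the point is its centre. Not to be disturbed.
- slide_tray_mid (a point): Loose aluminium slide tray with four glass slides, 200 by 95 by 12 mm; the point is its centre. Not to be disturbed.
- mouse: Loose black computer mouse, 105 by 58 by 29 mm, on a mat at the left; origin at the centre of its underside. Not to be disturbed.

How it is judged:
On the way, in this order (a step that is already met when the one before it is completed fails the run):
1. the guard is swung up (more than 1.2 rad) with the lever still at mains (value of joint guard above 1.2 rad and value of joint lever below -0.35 rad), for 0.1 s.
2. the lever rests at centre off (within 0.12 rad of upright) for 1.5 s (value of joint lever between -0.12 and 0.12 rad), for 1.5 s.
3. the lever is fully over at backup (beyond 0.44 rad) (value of joint lever above 0.44 rad), for 0.2 s.
4. the guard is shut (under 0.05 rad) over the lever (value of joint guard below 0.05 rad and value of joint lever above 0.44 rad), for 0.2 s.
At the end, for the whole second after the job is handed in: The lever is over at backup (beyond +0.44 rad of its 0.524), the guard is shut (under 0.05 rad open), both at rest. No loose bystander has been moved by more than 25 mm or tipped over at any time (all of step 4 and velocity of joint lever between -0.1 and 0.1 rad/s and velocity of joint guard between -0.1 and 0.1 rad/s); the robot touches nothing.
It fails at once if a loose bystander is moved more than 25 mm (distance of any of oil_bottle_mid, objective_can_mid, slide_box_mid, slide_tray_mid, mouse from where it was at the start of the episode above 0.025 m).
It fails at once if the oil bottle or objective case is tipped over (angle between any of oil_bottle_mid, objective_can_mid's own z axis and vertical above 0.5 rad).
It also fails if it takes over 72 s, if anything falls off the work surface, if the arm or the gripper's body presses on something with over 40 N, if the wrist force passes 120 N, or if a joint passes its speed limit or range.

## Working session

There is one attempt and no reset: what is moved stays moved. The work goes in short steps, Python scripts to look and compute and a tool call to move; the robot and the scene stay as the last step left them, time stands still between calls to the robot, and variables do not carry over. Pictures are saved under pics/ and viewed, and the job is handed in when it is done.

Besides the shell and the picture viewer there is one more tool, called after "Call:" by a JSON object that holds its "api" and its "payload". arm_command: Moves the arm, as the interface text tells. Its arguments: {"type":"object","properties":{"fingers":{"type":"array","items":{"type":"number"}},"xyz":{"type":"array","items":{"type":"array","items":{"type":"number"}}},"angular":{"type":"array","items":{"type":"array","items":{"type":"number"}}},"force":{"type":"number"}},"required":["fingers","xyz","angular"]}

```bash
ls; mkdir -p pics
cat > h.py <<'E'
import numpy as np,cv2
from plant import sensors,imaging,order,finder
def save(p,n): cv2.imwrite('pics/'+n,p['frame'][:,:,::-1])
E
python3 - <<'E'
from h import *
s=sensors.state();print({k:np.round(v,3) for k,v in s.items()})
for c in ['scene','top']:
    p=imaging.read_camera(c);save(p,c+'0.png')
    for n in ['selector_box','lever_bar','guard_hinge','guard_handle','stage_console','oil_bottle_mid','objective_can_mid','slide_box_mid','slide_tray_mid','mouse']:
        r=finder.mark_of(p,n);print(c,n,[(np.round(q['xyz'],3).tolist(),round(q['score'],2)) for q in r[:2]])
E
```

```text
pics
{'t': np.float64(0.0), 'joints': array([ 1.457,  0.256,  0.107, -0.   , -1.424, -0.285]), 'joint_vel': array([ 0.001, -0.001, -0.001, -0.001, -0.001, -0.002]), 'joint_efforts': array([ 1.0000e-03, -3.8663e+01,  2.3794e+01,  5.3650e+00, -6.0000e-03,
       -0.0000e+00]), 'tcp_pos': array([0.213, 0.506, 0.23 ]), 'ee_rot': array([ 0.98 , -0.198, -0.   ,  0.001]), 'wrist_force': array([ 0.045, -0.77 , -1.291]), 'moment': array([ 0.012, -0.003,  0.02 ]), 'opening': np.float64(1.002)}
scene selector_box [([0.507, 0.218, 0.003], 0.96)]
scene lever_bar []
scene guard_hinge [([0.574, 0.214, 0.061], 0.91)]
scene guard_handle [([0.396, 0.236, 0.124], 0.8)]
scene stage_console [([0.551, -0.235, 0.003], 0.67)]
scene oil_bottle_mid [([0.441, 0.022, 0.045], 0.5)]
scene objective_can_mid [([0.644, -0.01, 0.036], 0.97)]
scene slide_box_mid [([0.396, -0.419, 0.016], 0.71)]
scene slide_tray_mid [([0.674, -0.443, 0.001], 0.64)]
scene mouse [([0.61, 0.459, 0.003], 0.67)]
top selector_box [([0.508, 0.221, 0.003], 0.76)]
top lever_bar []
top guard_hinge []
top guard_handle [([0.398, 0.231, 0.127], 0.58)]
top stage_console [([0.548, -0.235, 0.003], 0.6)]
top oil_bottle_mid []
top objective_can_mid [([0.647, -0.012, 0.038], 0.66)]
top slide_box_mid [([0.398, -0.419, 0.02], 0.75), ([0.51, 0.219, 0.002], 0.61)]
top slide_tray_mid [([0.674, -0.444, 0.005], 0.89), ([0.444, 0.016, 0.039], 0.6)]
top mouse [([0.615, 0.46, 0.002], 0.65)]
```

View pics/scene0.png

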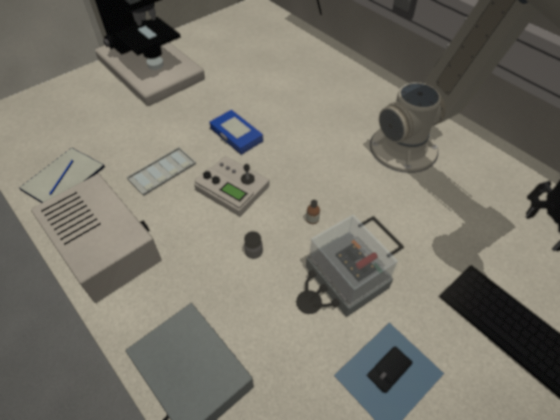

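View pics/top0.png

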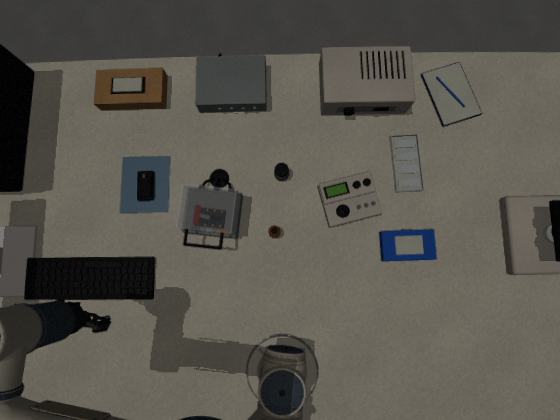

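The scene picture shows the selector box at about (350,265), its handle bar at (385,235) and the red lever at (365,258). In the top picture the box is at (210,210), the handle at (203,240), the bottle at (275,231) and the can at (282,171). There is also a black round object at (219,178), which I'll check along with the box yaw.

```bash
cat >> h.py <<'E'
from scipy.spatial.transform import Rotation as R
def unproj(p,uv,z=None):
    """world points of pixels uv (N,2), with given depth z(N)"""
    K=np.array(p['intrinsics']);k1=float(p['k1'])
    n=cv2.undistortPoints(np.array(uv,float).reshape(-1,1,2),K,np.array([k1,0,0,0.])).reshape(-1,2)
    c=np.c_[n*z[:,None],z]
    if 'rvec' in p and p['rvec'] is not None:
        Rm=cv2.Rodrigues(np.array(p['rvec'],float))[0];return (c-np.array(p['tvec']).reshape(1,3))@Rm
    return c
def mpts(p,m):
    v,u=np.nonzero(m&(p['range_z']>0));return unproj(p,np.c_[u,v],p['range_z'][v,u])
def proj(p,X):
    return cv2.projectPoints(np.array(X,float).reshape(-1,1,3),np.array(p['rvec'],float),np.array(p['tvec'],float),np.array(p['intrinsics']),np.array([float(p['k1']),0,0,0]))[0].reshape(-1,2)
E
python3 - <<'E'
from h import *
for c in ['scene','top']:
    p=imaging.read_camera(c)
    z=p['range_z']
    H={}
    v,u=np.mgrid[0:420,0:560]; P=np.zeros((420,560,3)); ok=z>0
    P[ok]=unproj(p,np.c_[u[ok],v[ok]],z[ok])
    # box top: z in .05-.066 near box
    d=np.hypot(P[...,0]-.507,P[...,1]-.22)
    for lo,hi in [(.052,.067),(.067,.08),(.135,.152)]:
        m=ok&(d<.16)&(P[...,2]>lo)&(P[...,2]<hi)
        Q=P[m]; 
        if len(Q)>10:
            r=cv2.minAreaRect(Q[:,:2].astype(np.float32)); print(c,lo,len(Q),r, Q[:,2].mean().round(4))
    for n in ['guard_handle','selector_box']:
        for s in finder.silhouettes(p,n)[:1]:
            Q=mpts(p,s['mask']);print(n,s['score'],len(Q),np.round(Q.min(0),3),np.round(Q.max(0),3))
            if n=='guard_handle':
                Q=Q[(Q[:,2]>.11)&(Q[:,2]<.14)]; print(len(Q),Q.mean(0).round(4),cv2.minAreaRect(Q[:,:2].astype(np.float32)))
    # red bar
    hsv=cv2.cvtColor(p['frame'],cv2.COLOR_RGB2HSV); m=((hsv[...,0]<8)|(hsv[...,0]>172))&(hsv[...,1]>120)&(d<.12)&ok
    Q=P[m];print('red',len(Q),Q.mean(0).round(3),Q.min(0).round(3),Q.max(0).round(3))
    if c=='top':
        m=np.zeros((420,560),bool);m[165:192,205:234]=1;m&=p['frame'].max(2)<60
        Q=P[m&ok];print('black',Q.min(0).round(3),Q.max(0).round(3),Q.mean(0).round(3))
    im=cv2.resize(p['frame'][150:270,150:310] if c=='top' else p['frame'][180:330,280:440],None,fx=4,fy=4,interpolation=cv2.INTER_CUBIC)
    cv2.imwrite('pics/z_%s.png'%c,im[:,:,::-1])
E
```

```text
scene 0.052 499 ((0.5093473196029663, 0.22333939373493195), (0.1794738620519638, 0.1497684270143509), 83.22157287597656) 0.0593
scene 0.067 208 ((0.5516914129257202, 0.25285041332244873), (0.10710838437080383, 0.2153647541999817), 32.834781646728516) 0.0735
scene 0.135 3498 ((0.48518842458724976, 0.22487589716911316), (0.17262689769268036, 0.18500730395317078), 82.81208038330078) 0.1454
guard_handle 0.96 4807 [ 0.299  0.073 -0.002] [0.587 0.315 0.151]
770 [0.5062 0.2478 0.1272] ((0.4834129810333252, 0.22672370076179504), (0.1703530102968216, 0.18980570137500763), 82.5380859375)
selector_box 0.74 6894 [ 0.297  0.067 -0.004] [0.669 0.321 0.151]<stdin>:22: RuntimeWarning: Mean of empty slice.
  ret = um.true_divide(
Traceback (most recent call last):
ValueError: zero-size array to reduction operation minimum which has no identity
```

Run:
```python
from h import *
for c in ['scene','top']:
    p=imaging.read_camera(c)
    z=p['range_z'];v,u=np.mgrid[0:420,0:560]; P=np.zeros((420,560,3)); ok=z>0
    P[ok]=unproj(p,np.c_[u[ok],v[ok]],z[ok])
    d=np.hypot(P[...,0]-.507,P[...,1]-.22)
    if c=='top':
        for lo,hi in [(.052,.067),(.135,.152)]:
            Q=P[ok&(d<.16)&(P[...,2]>lo)&(P[...,2]<hi)]; print(len(Q),cv2.minAreaRect(Q[:,:2].astype(np.float32)) if len(Q)>10 else 0)
        m=np.zeros((420,560),bool);m[165:192,205:234]=1;m&=p['frame'].max(2)<60
        Q=P[m&ok];print('black',np.percentile(Q,[2,50,98],axis=0).round(3))
        b=(P[...,0]<.42)&(P[...,0]>.37)&(abs(P[...,1]-.234)<.07)&(P[...,2]>.11)&(P[...,2]<.14)&ok
        Q=P[b];print('handle',len(Q),Q.mean(0).round(4),cv2.minAreaRect(Q[:,:2].astype(np.float32)))
    im=cv2.resize(p['frame'][150:270,150:310] if c=='top' else p['frame'][180:330,280:440],None,fx=4,fy=4,interpolation=cv2.INTER_CUBIC)
    cv2.imwrite('pics/z_%s.png'%c,np.clip(im[:,:,::-1]*1.6,0,255))
```

```text
194 ((0.46207958459854126, 0.1929222047328949), (0.11733943969011307, 0.22635984420776367), 31.751813888549805)
2542 ((0.48324787616729736, 0.22473765909671783), (0.17237786948680878, 0.18474291265010834), 83.26801300048828)
black [[0.562 0.145 0.   ]
 [0.626 0.202 0.008]
 [0.662 0.243 0.147]]
handle 168 [0.3988 0.2304 0.1317] ((0.40351641178131104, 0.2338821291923523), (0.119833804666996, 0.03638482466340065), 87.88523864746094)[ WARN:0@1.787] global loadsave.cpp:1063 imwrite_ Unsupported depth image for selected encoder is fallbacked to CV_8U.
```

View pics/z_top.png

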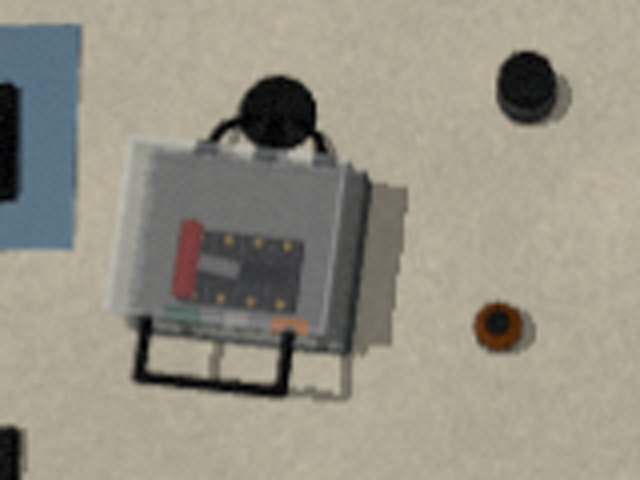

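View pics/z_scene.png

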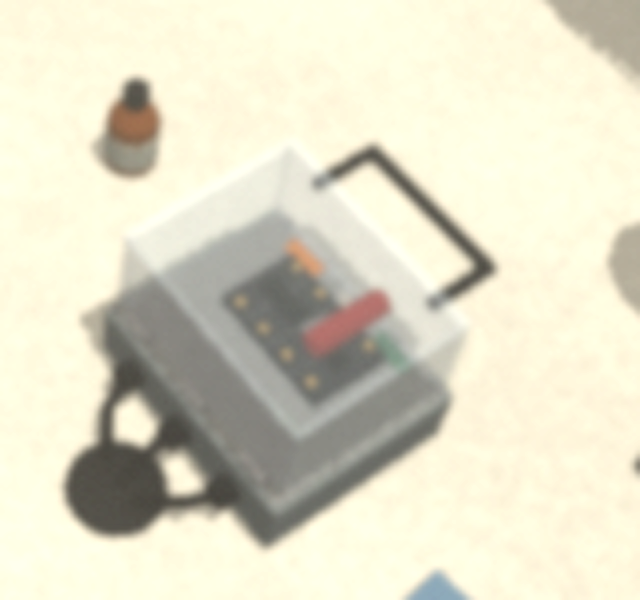

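The black round thing lies flat behind the box at about 8 mm, so it is only cable. The box is centred near (0.508, 0.2215) with yaw about -6.7°. That puts the handle at (0.395, 0.234, 0.1265), and the marks agree. I'm moving above it.

Call:
{"api": "arm_command", "payload": {"fingers": [45,45,45,45,45,45,45,45,45,45], "xyz": [[0.0165,-0.0247,0],[0.0165,-0.0247,0],[0.0165,-0.0247,0],[0.0165,-0.0247,0],[0.0165,-0.0247,0],[0.0165,-0.0247,0],[0.0165,-0.0247,0],[0.0165,-0.0247,0],[0.0165,-0.0247,0],[0.0165,-0.0247,0]], "angular": [[0,0,-0.117],[0,0,-0.117],[0,0,-0.117],[0,0,-0.117],[0,0,-0.117],[0,0,-0.117],[0,0,-0.117],[0,0,-0.117],[0,0,-0.117],[0,0,-0.117]], "force": 40}}

```text
t: 2.18
tcp_pos: [0.3791, 0.2585, 0.2315]
ee_rot: [-0.706, 0.708, 0.0, 0.0]
wrist_force: [0.6, 0.4, -0.2]
opening: 0.449
```

Call:
{"api": "arm_command", "payload": {"fingers": [45,45,45,45,45,45,45,45,45,45], "xyz": [[0.0165,-0.0247,0],[0,0,0],[0,0,0],[0,0,0],[0,0,0],[0,0,0],[0,0,0],[0,0,0],[0,0,0],[0,0,0]], "angular": [[0,0,-0.12],[0,0,0],[0,0,0],[0,0,0],[0,0,0],[0,0,0],[0,0,0],[0,0,0],[0,0,0],[0,0,0]]}}

```text
t: 3.02
tcp_pos: [0.3949, 0.2354, 0.2313]
ee_rot: [-0.664, 0.747, 0.0, -0.0]
wrist_force: [0.9, -0.2, 0.5]
opening: 0.451
```

```bash
cat >> h.py <<'E'
def st():
    s=sensors.state();T=R.from_quat(s['ee_rot']).as_matrix()
    print('t',round(float(s['t']),2),'tcp',np.round(s['tcp_pos'],4),'y',np.round(T[:,1],3),'yaw',np.degrees(np.arctan2(T[1,1],T[0,1])).round(1),'z',np.round(T[:,2],3),'F',np.round(s['wrist_force'],1),'op',round(float(s['opening']),3),'j',np.round(s['joints'],2));return s
E
python3 - <<'E'
from h import *
st()
for c in ['top','wrist','scene']:
    s=sensors.state();p=imaging.read_camera(c);save(p,c+'1.png')
    for n in ['guard_handle','lever_bar','guard_hinge','selector_box']:
        r=finder.mark_of(p,n);print(c,n,[(np.round(q['xyz'],4).tolist(),round(q['score'],2)) for q in r[:2]])
    if c=='wrist':print(np.round(p['T_tool_cam'],3))
E
```

```text
t 3.02 tcp [0.3949 0.2354 0.2313] y [-0.993  0.117  0.   ] yaw 173.3 z [-0.  0. -1.] F [ 0.9 -0.2  0.5] op 0.451 j [ 0.88  0.08 -0.11 -0.   -1.38 -1.  ]
top guard_handle [([0.3981, 0.2299, 0.1264], 0.76)]
top lever_bar []
top guard_hinge []
top selector_box [([0.51, 0.2197, -0.0006], 0.8), ([0.3991, 0.231, 0.1308], 0.46)]
wrist guard_handle [([0.3981, 0.2325, 0.1234], 0.92)]
wrist lever_bar []
wrist guard_hinge []
wrist selector_box [([0.5092, 0.2218, 0.0025], 0.95)]
[[-0.    -0.948 -0.317  0.082]
 [ 1.    -0.    -0.    -0.   ]
 [ 0.    -0.317  0.948 -0.142]
 [ 0.     0.     0.     1.   ]]
scene guard_handle [([0.3958, 0.2387, 0.1256], 0.57), ([0.5735, 0.2156, 0.06], 0.23)]
scene lever_bar []
scene guard_hinge [([0.5731, 0.2138, 0.0605], 0.84)]
scene selector_box [([0.5086, 0.2199, 0.0031], 0.8)]
```

View pics/wrist1.png

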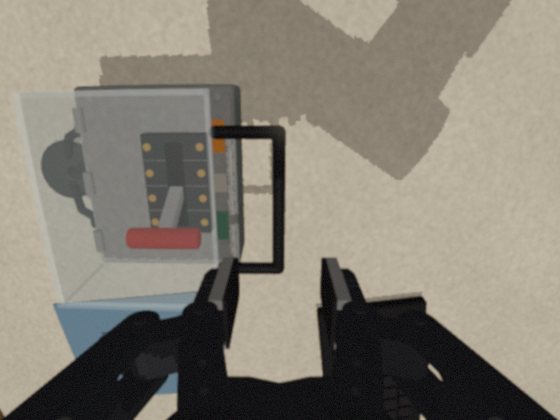

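The wrist picture shows the handle bar at column 279, centred between the jaws (columns 228 to 338). I'm going down and gripping it.

Call:
{"api": "arm_command", "payload": {"fingers": [45,45,45,45,45,45,45,45,45,45], "xyz": [[0.0005,-0.001,-0.0138],[0.0005,-0.001,-0.0138],[0,0,-0.0138],[0,0,-0.0138],[0,0,-0.0138],[0,0,-0.0138],[0,0,-0.0138],[0,0,-0.0138],[0,0,-0.0138],[0,0,0]], "angular": [[0,0,0],[0,0,0],[0,0,0],[0,0,0],[0,0,0],[0,0,0],[0,0,0],[0,0,0],[0,0,0],[0,0,0]]}}

```text
t: 4.6
tcp_pos: [0.3946, 0.232, 0.1046]
ee_rot: [-0.664, 0.748, 0.0, -0.002]
wrist_force: [-0.1, -1.0, -0.5]
opening: 0.451
```

Run:
```python
from h import *
st()
p=imaging.read_camera('wrist');save(p,'wrist2.png')
```

```text
t 4.6 tcp [0.3946 0.232  0.1046] y [-0.993  0.118  0.003] yaw 173.2 z [-0.004 -0.003 -1.   ] F [-0.1 -1.  -0.5] op 0.451 j [ 0.87  0.16 -0.35 -0.   -1.07 -0.99]
```

View pics/wrist2.png

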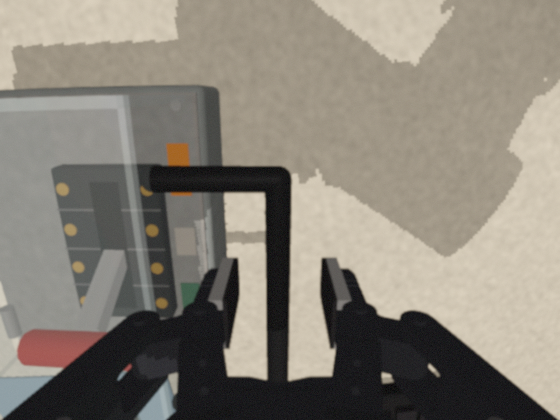

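The bar (column 278) stands midway between the jaws. I'm closing on it.

Call:
{"api": "arm_command", "payload": {"fingers": [0,0,0,0,0,0,0,0,0,0], "xyz": [[0,0,0],[0,0,0],[0,0,0],[0,0,0],[0,0,0],[0,0,0],[0,0,0],[0,0,0],[0,0,0],[0,0,0]], "angular": [[0,0,0],[0,0,0],[0,0,0],[0,0,0],[0,0,0],[0,0,0],[0,0,0],[0,0,0],[0,0,0],[0,0,0]], "force": 40}}

```text
t: 5.48
tcp_pos: [0.3958, 0.2337, 0.1081]
ee_rot: [-0.664, 0.748, 0.001, 0.001]
wrist_force: [-4.8, 1.6, 5.4]
opening: 0.102
```

Run:
```python
from h import *
st()
ex=np.array([np.cos(np.radians(-6.7)),np.sin(np.radians(-6.7))])
def pos(th):
    a=np.arctan2(66,183)+th;r=np.hypot(183,66)/1000
    return np.r_[-r*np.cos(a)*ex,r*np.sin(a)]
N=32;T=np.linspace(0,1.5,N+1);D=np.diff([pos(t) for t in T],axis=0)
for i in range(N):print(i,np.round(D[i],4).tolist(),round(T[i+1],2), np.round(pos(T[i+1])-pos(0),4))
```

```text
t 5.48 tcp [0.3958 0.2337 0.1081] y [-0.993  0.118 -0.   ] yaw 173.2 z [ 0.     0.002 -1.   ] F [-4.8  1.6  5.4] op 0.102 j [ 0.88  0.16 -0.34 -0.   -1.07 -0.99]
0 [0.0033, -0.0004, 0.0085] 0.05 [ 0.0033 -0.0004  0.0085]
1 [0.0037, -0.0004, 0.0083] 0.09 [ 0.0069 -0.0008  0.0168]
2 [0.004, -0.0005, 0.0082] 0.14 [ 0.011  -0.0013  0.025 ]
3 [0.0044, -0.0005, 0.008] 0.19 [ 0.0154 -0.0018  0.033 ]
4 [0.0048, -0.0006, 0.0077] 0.23 [ 0.0202 -0.0024  0.0407]
5 [0.0051, -0.0006, 0.0075] 0.28 [ 0.0253 -0.003   0.0482]
6 [0.0055, -0.0006, 0.0073] 0.33 [ 0.0308 -0.0036  0.0555]
7 [0.0058, -0.0007, 0.007] 0.38 [ 0.0366 -0.0043  0.0624]
8 [0.0061, -0.0007, 0.0067] 0.42 [ 0.0428 -0.005   0.0691]
9 [0.0064, -0.0008, 0.0064] 0.47 [ 0.0492 -0.0058  0.0756]
10 [0.0067, -0.0008, 0.0061] 0.52 [ 0.056  -0.0066  0.0817]
11 [0.007, -0.0008, 0.0058] 0.56 [ 0.063  -0.0074  0.0874]
12 [0.0073, -0.0009, 0.0054] 0.61 [ 0.0702 -0.0083  0.0929]
13 [0.0075, -0.0009, 0.0051] 0.66 [ 0.0777 -0.0091  0.0979]
14 [0.0077, -0.0009, 0.0047] 0.7 [ 0.0855 -0.01    0.1027]
15 [0.008, -0.0009, 0.0044] 0.75 [ 0.0934 -0.011   0.
[... 253 characters left out ...]
0.001, 0.0024] 0.98 [ 0.1358 -0.0159  0.1229]
21 [0.0088, -0.001, 0.002] 1.03 [ 0.1446 -0.017   0.1249]
22 [0.0089, -0.001, 0.0015] 1.08 [ 0.1535 -0.018   0.1265]
23 [0.009, -0.0011, 0.0011] 1.12 [ 0.1625 -0.0191  0.1276]
24 [0.009, -0.0011, 0.0007] 1.17 [ 0.1716 -0.0202  0.1283]
25 [0.0091, -0.0011, 0.0003] 1.22 [ 0.1806 -0.0212  0.1285]
26 [0.0091, -0.0011, -0.0002] 1.27 [ 0.1897 -0.0223  0.1284]
27 [0.009, -0.0011, -0.0006] 1.31 [ 0.1987 -0.0233  0.1278]
28 [0.009, -0.0011, -0.001] 1.36 [ 0.2077 -0.0244  0.1268]
29 [0.0089, -0.0011, -0.0014] 1.41 [ 0.2166 -0.0254  0.1253]
30 [0.0089, -0.001, -0.0019] 1.45 [ 0.2255 -0.0265  0.1235]
31 [0.0088, -0.001, -0.0023] 1.5 [ 0.2343 -0.0275  0.1212]
```

The opening of 0.10 matches the 10 mm bar. I'm swinging the guard up along its arc.

Call:
{"api": "arm_command", "payload": {"fingers": [0,0,0,0,0,0,0,0,0,0], "xyz": [[0.0033,-0.0004,0.0085],[0.0037,-0.0004,0.0083],[0.004,-0.0005,0.0082],[0.0044,-0.0005,0.008],[0.0048,-0.0006,0.0077],[0.0051,-0.0006,0.0075],[0.0055,-0.0006,0.0073],[0.0058,-0.0007,0.007],[0.0061,-0.0007,0.0067],[0.0064,-0.0008,0.0064]], "angular": [[0,0,0],[0,0,0],[0,0,0],[0,0,0],[0,0,0],[0,0,0],[0,0,0],[0,0,0],[0,0,0],[0,0,0]]}}

```text
t: 6.32
tcp_pos: [0.4431, 0.2278, 0.1837]
ee_rot: [-0.664, 0.748, 0.002, -0.001]
wrist_force: [-12.5, 3.6, 8.8]
opening: 0.1
```

Run:
```python
from h import *
st()
p=imaging.read_camera('scene');save(p,'scene3.png')
im=cv2.resize(p['frame'][150:330,260:500],None,fx=3,fy=3);cv2.imwrite('pics/s3.png',im[:,:,::-1])
```

```text
t 6.32 tcp [0.4431 0.2278 0.1837] y [-0.993  0.118  0.004] yaw 173.2 z [-0.004  0.001 -1.   ] F [-12.5   3.6   8.8] op 0.1 j [ 0.79  0.18 -0.11 -0.   -1.28 -0.9 ]
```

View pics/s3.png

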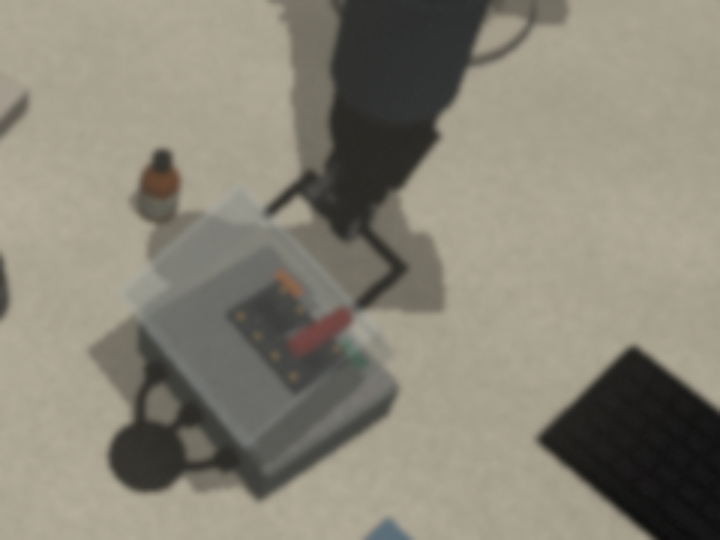

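The guard is rising with the handle in the gripper, at about 0.45 rad. The force points radially outward, so I'm shifting the arc outward a little as I continue.

Call:
{"api": "arm_command", "payload": {"fingers": [0,0,0,0,0,0,0,0,0,0], "xyz": [[0.0062,-0.0008,0.0066],[0.0065,-0.0008,0.0063],[0.0068,-0.0009,0.0059],[0.0075,-0.0009,0.0051],[0.0077,-0.0009,0.0047],[0.008,-0.0009,0.0044],[0.0081,-0.001,0.004],[0.0083,-0.001,0.0036],[0.0085,-0.001,0.0032],[0.0086,-0.001,0.0028]], "angular": [[0,0,0],[0,0,0],[0,0,0],[0,0,0],[0,0,0],[0,0,0],[0,0,0],[0,0,0],[0,0,0],[0,0,0]]}}

```text
t: 7.2
tcp_pos: [0.5214, 0.2181, 0.2312]
ee_rot: [-0.664, 0.747, 0.0, 0.001]
wrist_force: [-4.0, 0.9, 5.2]
opening: 0.096
```

Call:
{"api": "arm_command", "payload": {"fingers": [0,0,0,0,0,0,0,0,0,0], "xyz": [[0.0087,-0.001,0.0024],[0.0088,-0.001,0.002],[0.0089,-0.001,0.0015],[0.009,-0.0011,0.0011],[0.009,-0.0011,0.0007],[0.0091,-0.0011,0.0003],[0.0091,-0.0011,-0.0002],[0.009,-0.0011,-0.0006],[0.009,-0.0011,-0.001],[0.0089,-0.0011,-0.0014]], "angular": [[0,0,0],[0,0,0],[0,0,0],[0,0,0],[0,0,0],[0,0,0],[0,0,0],[0,0,0],[0,0,0],[0,0,0]]}}

```text
t: 8.03
tcp_pos: [0.6119, 0.2069, 0.2353]
ee_rot: [-0.664, 0.748, -0.001, 0.001]
wrist_force: [-1.4, -0.6, 4.8]
opening: 0.094
```

Run:
```python
from h import *
st()
p=imaging.read_camera('scene');save(p,'scene4.png')
for n in ['guard_handle','lever_bar','guard_hinge','selector_box']:
    r=finder.mark_of(p,n);print(n,[(np.round(q['xyz'],4).tolist(),round(q['score'],2)) for q in r[:2]])
im=cv2.resize(p['frame'][150:330,260:500],None,fx=3,fy=3);cv2.imwrite('pics/s4.png',im[:,:,::-1])
```

```text
t 8.03 tcp [0.6119 0.2069 0.2353] y [-0.993  0.118 -0.002] yaw 173.2 z [ 0.002 -0.    -1.   ] F [-1.4 -0.6  4.8] op 0.094 j [ 0.57  0.45  0.4   0.   -1.52 -0.69]
guard_handle [([0.6117, 0.2103, 0.251], 0.84)]
lever_bar [([0.4927, 0.2549, 0.1184], 0.66)]
guard_hinge []
selector_box [([0.5075, 0.2167, 0.0017], 0.74)]
```

View pics/s4.png

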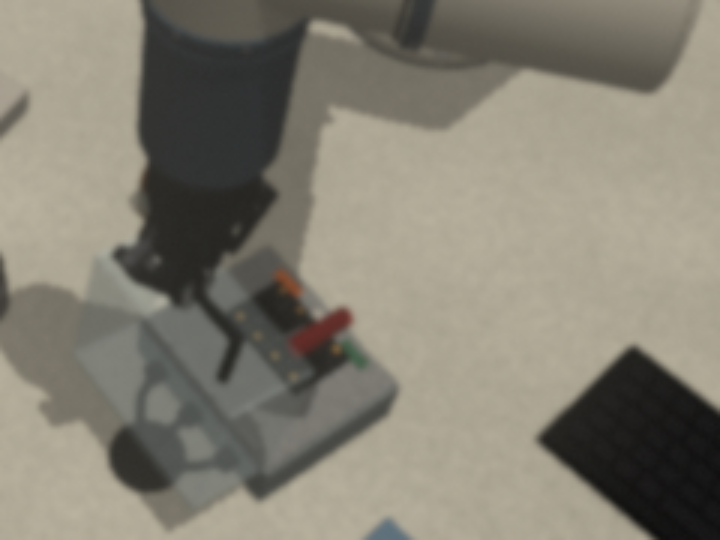

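The guard is up at about 1.4 rad, with the handle at (0.612, 0.210, 0.251). The lever is still at mains: bar at (0.493, 0.255, 0.118), as predicted. I'm nudging the guard nearer its stop, then releasing and rising.

Call:
{"api": "arm_command", "payload": {"fingers": [0,0,0,0,50,50,50,50,50,50], "xyz": [[0.0089,-0.001,-0.0019],[0.006,-0.001,-0.0016],[0,0,0],[0,0,0],[0,0,0],[0,0,0],[0,0,0],[0,0,0],[0,0,0.01],[0,0,0.02]], "angular": [[0,0,0],[0,0,0],[0,0,0],[0,0,0],[0,0,0],[0,0,0],[0,0,0],[0,0,0],[0,0,0],[0,0,0]]}}

```text
t: 9.12
tcp_pos: [0.6244, 0.2053, 0.2584]
ee_rot: [-0.664, 0.747, 0.001, -0.003]
wrist_force: [0.2, 1.0, 0.0]
opening: 0.497
```

Call:
{"api": "arm_command", "payload": {"fingers": [50,50,50,50,50,50,50,50,50,50], "xyz": [[0,0,0.02],[0,0,0.02],[-0.01,0.003,0.01],[-0.02,0.007,0],[-0.02,0.007,0],[-0.02,0.007,0],[-0.02,0.007,0],[-0.02,0.007,0],[-0.02,0.007,0],[-0.012,0.005,0]], "angular": [[0,0,0],[0,0,0],[0,0,-0.11],[0,0,-0.12],[0,0,-0.12],[0,0,-0.12],[0,0,-0.12],[0,0,-0.12],[0,0,-0.12],[0,0,-0.12]]}}

```text
t: 9.95
tcp_pos: [0.4821, 0.2559, 0.3119]
ee_rot: [-0.246, 0.969, 0.0, 0.001]
wrist_force: [0.4, 0.9, 0.7]
opening: 0.496
```

Call:
{"api": "arm_command", "payload": {"fingers": [42,42,42,42,42,42,42,42,42,42], "xyz": [[0,0,0],[0,0,0],[0,0,0],[0,0,0],[0,0,0],[0,0,0],[0,0,0],[0,0,0],[0,0,0],[0,0,0]], "angular": [[0,0,-0.12],[0,0,-0.12],[0,0,-0.12],[0,0,-0.12],[0,0,-0.14],[0,0,0],[0,0,0],[0,0,0],[0,0,0],[0,0,0]]}}

```text
out of range; nothing moved
```

Run:
```python
from h import *
st()
for c in ['scene','wrist','top']:
    p=imaging.read_camera(c);save(p,c+'5.png')
    for n in ['guard_handle','lever_bar','selector_box']:
        r=finder.mark_of(p,n);print(c,n,[(np.round(q['xyz'],4).tolist(),round(q['score'],2)) for q in r[:2]])
```

```text
t 9.95 tcp [0.4821 0.2559 0.3119] y [-0.478  0.879  0.001] yaw 118.5 z [ 0.001  0.001 -1.   ] F [0.4 0.9 0.7] op 0.496 j [ 0.77  0.24  0.29 -0.   -1.62 -1.85]
scene guard_handle [([0.6266, 0.2108, 0.2477], 0.87)]
scene lever_bar [([0.4945, 0.2561, 0.1207], 0.75)]
scene selector_box [([0.5069, 0.2164, 0.0022], 0.77)]
wrist guard_handle [([0.6451, -0.0088, 0.038], 0.53)]
wrist lever_bar [([0.4979, 0.251, 0.1164], 0.56)]
wrist selector_box [([0.5091, 0.2212, 0.0045], 0.68)]
top guard_handle [([0.6306, 0.2007, 0.248], 0.64)]
top lever_bar [([0.5008, 0.2549, 0.1181], 0.58)]
top selector_box [([0.5095, 0.2243, 0.002], 0.89), ([0.3928, -0.4175, 0.0195], 0.64)]
```

View pics/wrist5.png

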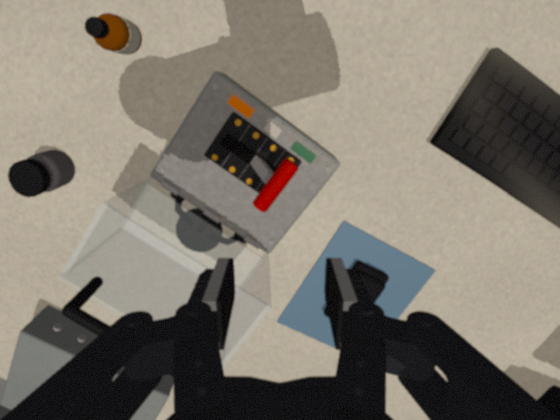

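View pics/scene5.png

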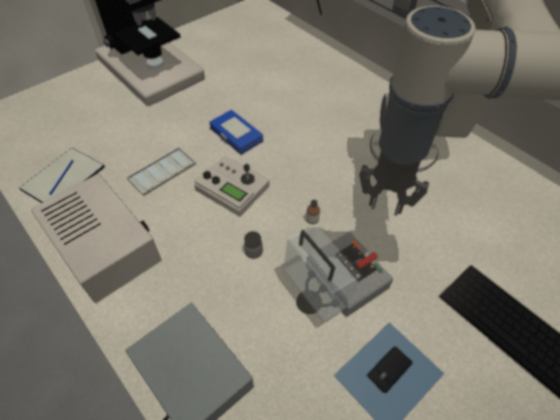

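The guard stands open with its handle at about (0.628, 0.206, 0.248). The lever bar is at about (0.497, 0.254). My previous call was refused for a turn of 0.14, so I'm redoing it within the limit.

Call:
{"api": "arm_command", "payload": {"fingers": [42,42,42,42,42,42,42,42,42,42], "xyz": [[0.001,0,-0.01],[0.001,0,-0.02],[0.001,0,-0.02],[0.001,0,-0.02],[0.001,0,-0.02],[0,0,-0.01],[0,0,-0.01],[0,0,0],[0,0,0],[0,0,0]], "angular": [[0,0,-0.123],[0,0,-0.123],[0,0,-0.123],[0,0,-0.123],[0,0,-0.123],[0,0,0],[0,0,0],[0,0,0],[0,0,0],[0,0,0]]}}

```text
t: 11.38
tcp_pos: [0.4894, 0.2558, 0.2019]
ee_rot: [0.055, 0.998, 0.001, 0.001]
wrist_force: [-0.1, -0.3, 0.6]
opening: 0.419
```

Run:
```python
from h import *
st()
p=imaging.read_camera('wrist');save(p,'wrist6.png')
r=finder.mark_of(p,'lever_bar');print([(np.round(q['xyz'],4).tolist(),round(q['score'],2)) for q in r[:2]])
```

```text
t 11.38 tcp [0.4894 0.2558 0.2019] y [0.11  0.994 0.001] yaw 83.7 z [ 0.002  0.001 -1.   ] F [-0.1 -0.3  0.6] op 0.419 j [ 0.77  0.27  0.05  0.   -1.35 -2.45]
[([0.5011, 0.2524, 0.1196], 0.62)]
```

View pics/wrist6.png

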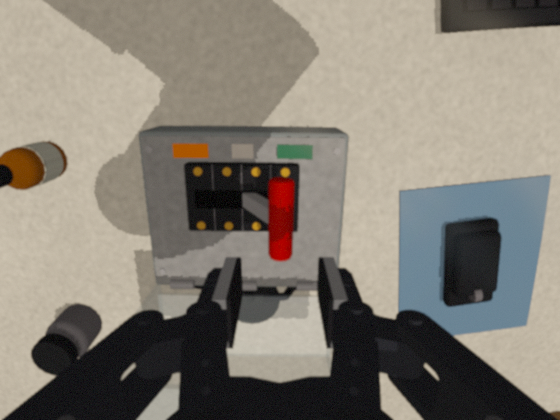

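The bar, at column 281, is centred between the jaws (columns 240 to 320). I'm lowering to cage it.

Call:
{"api": "arm_command", "payload": {"fingers": [42,42,42,42,42,42,42,42,42,42], "xyz": [[0,0,-0.012],[0,0,-0.012],[0,0,-0.012],[0,0,-0.012],[0,0,-0.012],[0,0,-0.012],[0,0,-0.012],[0,0,-0.012],[0,0,0],[0,0,0]], "angular": [[0,0,0],[0,0,0],[0,0,0],[0,0,0],[0,0,0],[0,0,0],[0,0,0],[0,0,0],[0,0,0],[0,0,0]]}}

```text
t: 12.32
tcp_pos: [0.4889, 0.2554, 0.1049]
ee_rot: [0.056, 0.998, -0.0, 0.0]
wrist_force: [0.5, 0.3, -0.6]
opening: 0.422
```

Run:
```python
from h import *
st()
p=imaging.read_camera('wrist');save(p,'wrist7.png')
```

```text
t 12.32 tcp [0.4889 0.2554 0.1049] y [ 0.111  0.994 -0.   ] yaw 83.6 z [ 0. -0. -1.] F [ 0.5  0.3 -0.6] op 0.422 j [ 0.77  0.33 -0.12  0.   -1.12 -2.45]
```

View pics/wrist7.png

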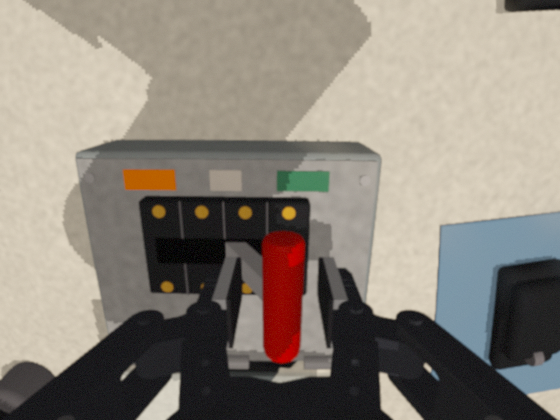

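The jaws straddle the bar (columns 263 to 305). I'm pushing toward centre by 27 mm along box -y.

Call:
{"api": "arm_command", "payload": {"fingers": [42,42,42,42,42,42,42,42,42,42], "xyz": [[-0.0004,-0.003,0],[-0.0004,-0.003,0],[-0.0004,-0.003,0],[-0.0004,-0.003,0],[-0.0004,-0.003,0],[-0.0004,-0.003,0],[-0.0004,-0.003,0],[-0.0004,-0.003,0],[-0.0004,-0.003,0],[0,0,0]], "angular": [[0,0,0],[0,0,0],[0,0,0],[0,0,0],[0,0,0],[0,0,0],[0,0,0],[0,0,0],[0,0,0],[0,0,0]]}}

```text
t: 13.2
tcp_pos: [0.4852, 0.228, 0.1051]
ee_rot: [0.056, 0.998, 0.0, 0.0]
wrist_force: [-0.4, 0.1, 0.1]
opening: 0.422
```

Run:
```python
from h import *
st()
p=imaging.read_camera('wrist');save(p,'wrist8.png')
r=finder.mark_of(p,'lever_bar');print([(np.round(q['xyz'],4).tolist(),round(q['score'],2)) for q in r[:2]])
```

```text
t 13.2 tcp [0.4852 0.228  0.1051] y [0.112 0.994 0.   ] yaw 83.6 z [ 0.001  0.    -1.   ] F [-0.4  0.1  0.1] op 0.422 j [ 0.73  0.3  -0.16  0.   -1.11 -2.41]
[]
```

View pics/wrist8.png

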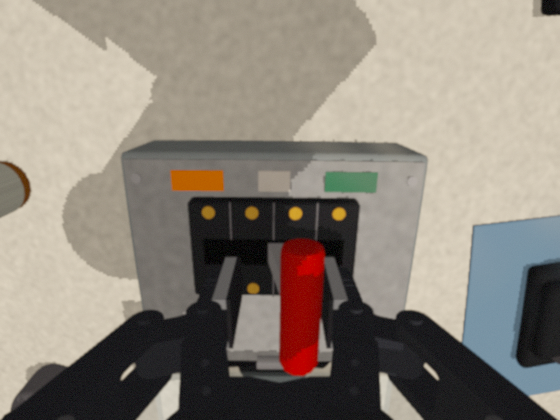

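Run:
```python
from h import *
st()
p=imaging.read_camera('scene')
r=finder.mark_of(p,'lever_bar');print([(np.round(q['xyz'],4).tolist(),round(q['score'],2)) for q in r[:2]])
im=cv2.resize(p['frame'][210:320,290:430],None,fx=5,fy=5,interpolation=cv2.INTER_CUBIC);cv2.imwrite('pics/s8.png',im[:,:,::-1])
p=imaging.read_camera('wrist');save(p,'wrist9.png')
m=(p['frame'][...,0]>120)&(p['frame'][...,1]<60);P=mpts(p,m)
P=np.c_[P,np.ones(len(P))]@np.array(p['T_tool_cam']).T
print(np.percentile(P,[2,50,98],axis=0).round(4))
```

```text
t 13.3 tcp [0.4846 0.2276 0.1043] y [ 0.112  0.994 -0.001] yaw 83.5 z [-0.001 -0.001 -1.   ] F [-0.8 -0.8 -0.3] op 0.42 j [ 0.73  0.3  -0.16  0.   -1.11 -2.42]
[([0.4886, 0.2369, 0.1266], 0.65)]
[[-3.28e-02 -6.00e-04 -3.11e-02  1.00e+00]
 [-2.20e-03  6.80e-03 -2.93e-02  1.00e+00]
 [ 2.24e-02  1.47e-02 -2.48e-02  1.00e+00]]
```

View pics/s8.png

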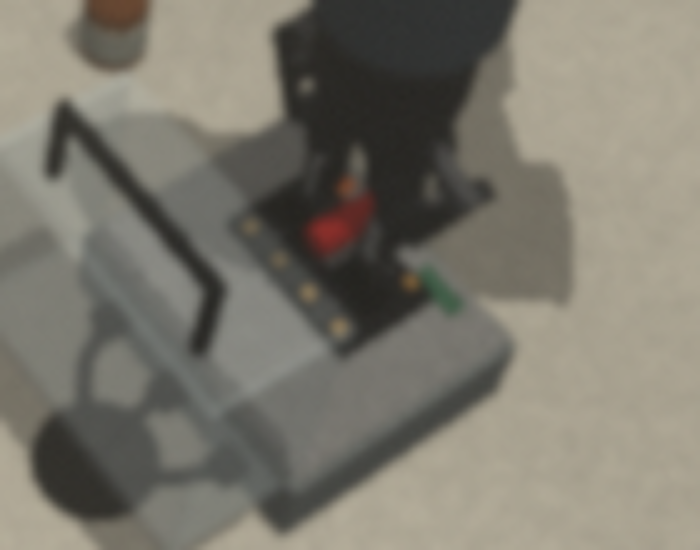

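The bar is about 11 mm off centre (about -0.17 rad) against the left finger. I'm pushing on a little; the opposite finger limits any overshoot.

Call:
{"api": "arm_command", "payload": {"fingers": [42,42,42,42,42,42,42,42,42,42], "xyz": [[-0.0002,-0.002,0],[-0.0002,-0.002,0],[-0.0001,-0.001,0],[0,0,0],[0,0,0],[0,0,0],[0,0,0],[0,0,0],[0,0,0],[0,0,0]], "angular": [[0,0,0],[0,0,0],[0,0,0],[0,0,0],[0,0,0],[0,0,0],[0,0,0],[0,0,0],[0,0,0],[0,0,0]]}}

```text
t: 14.28
tcp_pos: [0.4846, 0.2235, 0.1046]
ee_rot: [0.056, 0.998, -0.0, -0.0]
wrist_force: [0.4, 0.8, 0.3]
opening: 0.418
```

```bash
cat >> h.py <<'E'
def lev():
    s=st();p=imaging.read_camera('wrist')
    m=(p['frame'][...,0]>110)&(p['frame'][...,1]<60)&(p['frame'][...,2]<60);P=mpts(p,m)
    P=(np.c_[P,np.ones(len(P))]@np.array(p['T_tool_cam']).T)[:,:3]@R.from_quat(s['ee_rot']).as_matrix().T+s['tcp_pos']
    a=np.radians(-6.7);B=P[:,:2]-[.508,.2215]
    print('bar box-y centre',np.round((np.percentile(B@[-np.sin(a),np.cos(a)],[2,98]).sum()/2)*1000,1),'ztop',P[:,2].max().round(4))
    return p
E
python3 - <<'E'
from h import *
save(lev(),'wrist10.png')
p=imaging.read_camera('scene')
r=finder.mark_of(p,'lever_bar');print([(np.round(q['xyz'],4).tolist(),round(q['score'],2)) for q in r[:2]])
E
```

```text
t 14.28 tcp [0.4846 0.2235 0.1046] y [ 0.112  0.994 -0.   ] yaw 83.6 z [-0. -0. -1.] F [0.4 0.8 0.3] op 0.418 j [ 0.73  0.3  -0.17 -0.   -1.11 -2.41]
bar box-y centre -0.5 ztop 0.1374
[([0.4878, 0.2244, 0.1296], 0.51)]
```

View pics/wrist10.png

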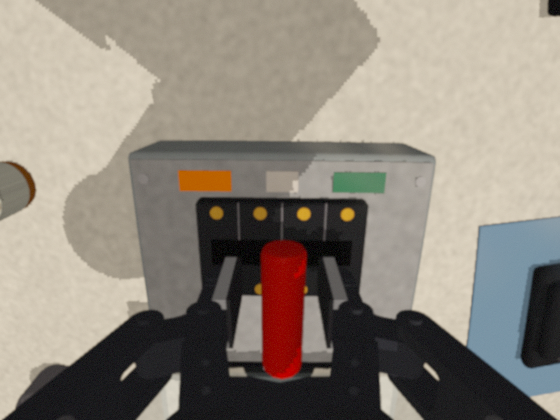

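It has snapped to upright: box-y is -0.5 mm and the bar hides the stem, standing over the slot centre at column 281. I'm holding still for more than two seconds.

Call:
{"api": "arm_command", "payload": {"fingers": [42,42,42,42,42,42,42,42,42,42], "xyz": [[0,0,0],[0,0,0],[0,0,0],[0,0,0],[0,0,0],[0,0,0],[0,0,0],[0,0,0],[0,0,0],[0,0,0]], "angular": [[0,0,0],[0,0,0],[0,0,0],[0,0,0],[0,0,0],[0,0,0],[0,0,0],[0,0,0],[0,0,0],[0,0,0]]}}

```text
t: 15.27
tcp_pos: [0.4847, 0.2235, 0.1046]
ee_rot: [0.056, 0.998, 0.0, 0.0]
wrist_force: [0.5, -0.1, 0.5]
opening: 0.42
```

Call:
{"api": "arm_command", "payload": {"fingers": [42,42,42,42,42,42,42,42,42,42], "xyz": [[0,0,0],[0,0,0],[0,0,0],[0,0,0],[0,0,0],[0,0,0],[0,0,0],[0,0,0],[0,0,0],[0,0,0]], "angular": [[0,0,0],[0,0,0],[0,0,0],[0,0,0],[0,0,0],[0,0,0],[0,0,0],[0,0,0],[0,0,0],[0,0,0]]}}

```text
t: 16.1
tcp_pos: [0.4846, 0.2235, 0.1046]
ee_rot: [0.056, 0.998, 0.0, -0.0]
wrist_force: [0.1, -0.3, 0.9]
opening: 0.422
```

Call:
{"api": "arm_command", "payload": {"fingers": [42,42,42,42,42,42,42,42,42,42], "xyz": [[0,0,0],[0,0,0],[0,0,0],[-0.0004,-0.003,0],[-0.0004,-0.003,0],[-0.0004,-0.003,0],[-0.0004,-0.003,0],[-0.0004,-0.003,0],[-0.0004,-0.003,0],[-0.0004,-0.003,0]], "angular": [[0,0,0],[0,0,0],[0,0,0],[0,0,0],[0,0,0],[0,0,0],[0,0,0],[0,0,0],[0,0,0],[0,0,0]]}}

```text
t: 16.93
tcp_pos: [0.4821, 0.2029, 0.1051]
ee_rot: [0.056, 0.998, 0.001, 0.0]
wrist_force: [0.1, 3.4, 0.4]
opening: 0.422
```

Call:
{"api": "arm_command", "payload": {"fingers": [42,42,42,42,42,42,42,42,42,42], "xyz": [[-0.0004,-0.003,0],[-0.0004,-0.003,0],[-0.0004,-0.003,0],[-0.0004,-0.003,0],[0,0,0],[0,0,0],[0,0,0],[0,0,0],[0,0,0],[0,0,0]], "angular": [[0,0,0],[0,0,0],[0,0,0],[0,0,0],[0,0,0],[0,0,0],[0,0,0],[0,0,0],[0,0,0],[0,0,0]]}}

```text
t: 17.77
tcp_pos: [0.4802, 0.1905, 0.1046]
ee_rot: [0.056, 0.998, -0.0, -0.0]
wrist_force: [0.3, -0.9, 0.4]
opening: 0.42
```

Run:
```python
from h import *
save(lev(),'wrist11.png')
p=imaging.read_camera('scene')
r=finder.mark_of(p,'lever_bar');print([(np.round(q['xyz'],4).tolist(),round(q['score'],2)) for q in r[:2]])
```

```text
t 17.77 tcp [0.4802 0.1905 0.1046] y [ 0.112  0.994 -0.   ] yaw 83.6 z [-0. -0. -1.] F [ 0.3 -0.9  0.4] op 0.42 j [ 0.68  0.27 -0.21  0.   -1.09 -2.36]
bar box-y centre -33.2 ztop 0.1282
[([0.4855, 0.1914, 0.1187], 0.45)]
```

View pics/wrist11.png

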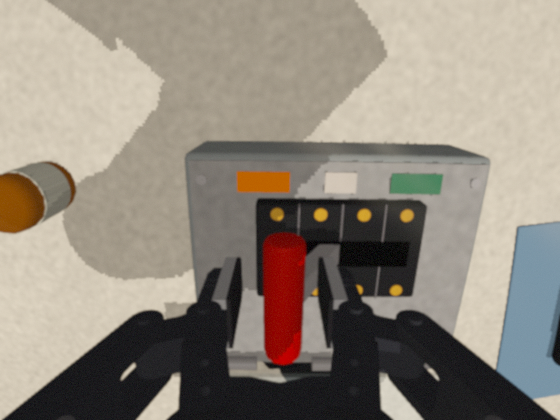

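The bar is at -33 mm and rests free in the cage, so the lever is at backup. I'm lifting off and going back to the open guard's handle.

Call:
{"api": "arm_command", "payload": {"fingers": [45,45,45,45,45,45,45,45,45,45], "xyz": [[0,0,0.015],[0,0,0.02],[0,0,0.022],[0,0,0.022],[0,0,0.022],[0,0,0.022],[0,0,0.022],[0,0,0.022],[0,0,0.022],[0,0,0.018]], "angular": [[0,0,0],[0,0,0],[0,0,0],[0,0,0],[0,0,0],[0,0,0],[0,0,0],[0,0,0],[0,0,0],[0,0,0]]}}

```text
t: 18.75
tcp_pos: [0.4804, 0.1904, 0.3134]
ee_rot: [0.056, 0.998, 0.0, 0.001]
wrist_force: [0.6, -0.5, -0.2]
opening: 0.454
```

Call:
{"api": "arm_command", "payload": {"fingers": [45,45,45,45,45,45,45,45,45,45], "xyz": [[0.012,0.001,0],[0.012,0.001,0],[0.012,0.001,0],[0.012,0.001,0],[0.012,0.001,0],[0.012,0.001,0],[0.012,0.001,0],[0.012,0.001,0],[0.012,0.001,0],[0.012,0.001,0]], "angular": [[0,0,0.12],[0,0,0.12],[0,0,0.12],[0,0,0.12],[0,0,0.12],[0,0,0.12],[0,0,0.12],[0,0,0.12],[0,0,0.12],[0,0,0.12]]}}

```text
t: 19.58
tcp_pos: [0.6008, 0.2005, 0.3114]
ee_rot: [-0.52, 0.854, 0.0, -0.0]
wrist_force: [0.2, -0.4, -0.4]
opening: 0.452
```

Call:
{"api": "arm_command", "payload": {"fingers": [45,45,45,45,45,45,45,45,45,45], "xyz": [[0.012,0.003,0],[0.012,0.003,0],[0.001,0.001,0],[0,0,0],[0,0,0],[0,0,0],[0,0,0],[0,0,0],[0,0,0],[0,0,0]], "angular": [[0,0,0.12],[0,0,0.12],[0,0,0.12],[0,0,0],[0,0,0],[0,0,0],[0,0,0],[0,0,0],[0,0,0],[0,0,0]]}}

```text
t: 20.42
tcp_pos: [0.6251, 0.2074, 0.3119]
ee_rot: [-0.662, 0.749, -0.0, 0.0]
wrist_force: [-0.1, -0.1, -0.8]
opening: 0.446
```

Run:
```python
from h import *
st()
for c in ['scene','wrist','top']:
    p=imaging.read_camera(c);save(p,c+'12.png')
    for n in ['guard_handle','lever_bar']:
        r=finder.mark_of(p,n);print(c,n,[(np.round(q['xyz'],4).tolist(),round(q['score'],2)) for q in r[:2]])
```

```text
t 20.42 tcp [0.6251 0.2074 0.3119] y [-0.992  0.123 -0.   ] yaw 172.9 z [ 0.  0. -1.] F [-0.1 -0.1 -0.8] op 0.446 j [ 0.56  0.49  0.66 -0.   -1.74 -0.68]
scene guard_handle [([0.6266, 0.2064, 0.2462], 0.97), ([0.5503, -0.235, 0.0026], 0.32)]
scene lever_bar [([0.4856, 0.1908, 0.1202], 0.51)]
wrist guard_handle [([0.6297, 0.2055, 0.248], 0.55)]
wrist lever_bar [([0.4929, 0.1913, 0.1162], 0.94)]
top guard_handle [([0.6285, 0.2061, 0.2462], 0.79)]
top lever_bar [([0.489, 0.1898, 0.1199], 0.48)]
```

View pics/wrist12.png

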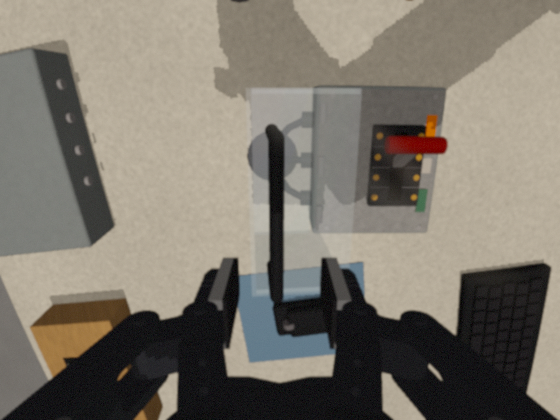

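The handle bar (column 276) is between the jaws and the lever is still at backup. I'm lowering and gripping.

Call:
{"api": "arm_command", "payload": {"fingers": [45,45,45,45,45,45,45,45,45,45], "xyz": [[0.001,0,-0.01],[0,0,-0.01],[0,0,-0.01],[0,0,-0.01],[0,0,-0.01],[0,0,-0.01],[0,0,-0.01],[0,0,-0.011],[0,0,0],[0,0,0]], "angular": [[0,0,0],[0,0,0],[0,0,0],[0,0,0],[0,0,0],[0,0,0],[0,0,0],[0,0,0],[0,0,0],[0,0,0]]}}

```text
t: 21.7
tcp_pos: [0.626, 0.2072, 0.2301]
ee_rot: [-0.662, 0.749, 0.0, -0.001]
wrist_force: [-0.4, 0.7, 0.6]
opening: 0.449
```

Call:
{"api": "arm_command", "payload": {"fingers": [0,0,0,0,0,0,0,0,0,0], "xyz": [[0,0,0],[0,0,0],[0,0,0],[0,0,0],[0,0,0],[0,0,0],[0,0,0],[0,0,0],[0,0,0],[0,0,0]], "angular": [[0,0,0],[0,0,0],[0,0,0],[0,0,0],[0,0,0],[0,0,0],[0,0,0],[0,0,0],[0,0,0],[0,0,0]], "force": 40}}

```text
t: 22.53
tcp_pos: [0.6268, 0.2075, 0.2317]
ee_rot: [-0.662, 0.749, -0.001, 0.001]
wrist_force: [1.8, -0.5, 5.1]
opening: 0.1
```

Run:
```python
from h import *
s=st()
ex=np.array([np.cos(np.radians(-6.7)),np.sin(np.radians(-6.7))])
r=np.hypot(183,66)/1000
def pos(th):
    a=np.arctan2(66,183)+th
    return np.r_[-r*np.cos(a)*ex,r*np.sin(a)]
h=np.array([.5755,.2135]); dx=(s['tcp_pos'][:2]-h)@ex; print('dx',dx)
th=np.arccos(-dx/r)-np.arctan2(66,183);print('th',th)
N=32;T=np.linspace(th,0,N+1);D=np.diff([pos(t) for t in T],axis=0)
for i in range(N):print(i,np.round(D[i],4).tolist(),round(T[i+1],2))
print(pos(0)-pos(th)+s['tcp_pos'])
```

```text
t 22.53 tcp [0.6268 0.2075 0.2317] y [-0.992  0.123 -0.002] yaw 173.0 z [ 0.002  0.001 -1.   ] F [ 1.8 -0.5  5.1] op 0.1 j [ 0.56  0.48  0.44  0.   -1.53 -0.68]
dx 0.051650195373173974
th 1.493384882867522
0 [-0.0087, 0.001, 0.0022] 1.45
1 [-0.0088, 0.001, 0.0018] 1.4
2 [-0.0089, 0.001, 0.0014] 1.35
3 [-0.009, 0.0011, 0.001] 1.31
4 [-0.009, 0.0011, 0.0005] 1.26
5 [-0.009, 0.0011, 0.0001] 1.21
6 [-0.009, 0.0011, -0.0003] 1.17
7 [-0.009, 0.0011, -0.0007] 1.12
8 [-0.0089, 0.0011, -0.0012] 1.07
9 [-0.0089, 0.001, -0.0016] 1.03
10 [-0.0088, 0.001, -0.002] 0.98
11 [-0.0087, 0.001, -0.0024] 0.93
12 [-0.0086, 0.001, -0.0028] 0.89
13 [-0.0084, 0.001, -0.0032] 0.84
14 [-0.0083, 0.001, -0.0036] 0.79
15 [-0.0081, 0.001, -0.004] 0.75
16 [-0.0079, 0.0009, -0.0044] 0.7
17 [-0.0077, 0.0009, -0.0047] 0.65
18 [-0.0075, 0.0009, -0.0051] 0.61
19 [-0.0072, 0.0008, -0.0054] 0.56
20 [-0.007, 0.0008, -0.0058] 0.51
21 [-0.0067, 0.0008, -0.0061] 0.47
22 [-0.0064, 0.0008, -0.0064] 0.42
23 [-0.0061, 0.0007, -0.0067] 0.37
24 [-0.0058, 0.0007, -0.007] 0.33
25 [-0.0055, 0.0006, -0.0072] 0.28
26 [-0.0051, 0.0006, -0.0075] 0.23
27 [-0.0048, 0.0006, -0.0077] 0.19
28 [-0.0044, 0.0005, -0.0079] 0.14
29 [-0.004, 0.0005, -0.0081] 0.09
30 [-0.0036, 0.0004, -0.0083] 0.05
31 [-0.0033, 0.0004, -0.0085] 0.0
[0.39375547 0.23489929 0.11012052]
```

Call:
{"api": "arm_command", "payload": {"fingers": [0,0,0,0,0,0,0,0,0,0], "xyz": [[-0.0087,0.001,0.0022],[-0.0088,0.001,0.0018],[-0.0089,0.001,0.0014],[-0.009,0.0011,0.001],[-0.009,0.0011,0.0005],[-0.009,0.0011,0.0001],[-0.009,0.0011,-0.0003],[-0.009,0.0011,-0.0007],[-0.0089,0.0011,-0.0012],[-0.0089,0.001,-0.0016]], "angular": [[0,0,0],[0,0,0],[0,0,0],[0,0,0],[0,0,0],[0,0,0],[0,0,0],[0,0,0],[0,0,0],[0,0,0]]}}

```text
t: 23.37
tcp_pos: [0.5362, 0.2186, 0.2342]
ee_rot: [-0.662, 0.749, 0.0, 0.001]
wrist_force: [3.7, 2.6, 3.2]
opening: 0.094
```

Call:
{"api": "arm_command", "payload": {"fingers": [0,0,0,0,0,0,0,0,0,0], "xyz": [[-0.0088,0.001,-0.002],[-0.0087,0.001,-0.0024],[-0.0086,0.001,-0.0028],[-0.0084,0.001,-0.0032],[-0.0083,0.001,-0.0036],[-0.0081,0.001,-0.004],[-0.0079,0.0009,-0.0044],[-0.0077,0.0009,-0.0047],[-0.0075,0.0009,-0.0051],[-0.0072,0.0008,-0.0054]], "angular": [[0,0,0],[0,0,0],[0,0,0],[0,0,0],[0,0,0],[0,0,0],[0,0,0],[0,0,0],[0,0,0],[0,0,0]]}}

```text
t: 24.2
tcp_pos: [0.4547, 0.2286, 0.1958]
ee_rot: [-0.663, 0.749, 0.001, 0.001]
wrist_force: [4.1, 3.9, 0.2]
opening: 0.101
```

Call:
{"api": "arm_command", "payload": {"fingers": [0,0,0,0,0,0,0,0,0,0], "xyz": [[-0.007,0.0008,-0.0058],[-0.0067,0.0008,-0.0061],[-0.0064,0.0008,-0.0064],[-0.0061,0.0007,-0.0067],[-0.0058,0.0007,-0.007],[-0.0055,0.0006,-0.0072],[-0.0051,0.0006,-0.0075],[-0.0048,0.0006,-0.0077],[-0.0044,0.0005,-0.0079],[-0.004,0.0005,-0.0081]], "angular": [[0,0,0],[0,0,0],[0,0,0],[0,0,0],[0,0,0],[0,0,0],[0,0,0],[0,0,0],[0,0,0],[0,0,0]]}}

```text
t: 25.03
tcp_pos: [0.4006, 0.2353, 0.1257]
ee_rot: [-0.663, 0.749, -0.0, 0.002]
wrist_force: [6.4, 4.4, -0.5]
opening: 0.097
```

Call:
{"api": "arm_command", "payload": {"fingers": [0,0,0,0,0,0,0,0,0,0], "xyz": [[-0.003,0.0004,-0.005],[-0.002,0.0003,-0.005],[-0.0015,0.0002,-0.004],[0,0,-0.002],[0,0,-0.001],[0,0,0],[0,0,0],[0,0,0],[0,0,0],[0,0,0]], "angular": [[0,0,0],[0,0,0],[0,0,0],[0,0,0],[0,0,0],[0,0,0],[0,0,0],[0,0,0],[0,0,0],[0,0,0]]}}

```text
t: 25.87
tcp_pos: [0.3961, 0.2361, 0.114]
ee_rot: [-0.663, 0.748, -0.002, 0.004]
wrist_force: [-2.5, -3.3, 31.2]
opening: 0.097
```

Run:
```python
from h import *
st()
for c in ['scene','wrist','top']:
    p=imaging.read_camera(c);save(p,c+'13.png')
    r=finder.mark_of(p,'guard_handle');print(c,[(np.round(q['xyz'],4).tolist(),round(q['score'],2)) for q in r[:2]])
    if c=='scene':
        v,u=np.mgrid[0:420,0:560];z=p['range_z'];ok=z>0;P=unproj(p,np.c_[u[ok],v[ok]],z[ok])
        Q=P[(abs(P[:,0]-.5)<.06)&(abs(P[:,1]-.23)<.06)&(P[:,2]>.135)&(P[:,2]<.17)]
        A=np.c_[Q[:,:2]-Q[:,:2].mean(0),np.ones(len(Q))];print(len(Q),np.linalg.lstsq(A,Q[:,2],rcond=None)[0])
```

```text
t 25.87 tcp [0.3961 0.2361 0.114 ] y [-0.993  0.12  -0.008] yaw 173.1 z [ 0.008  0.003 -1.   ] F [-2.5 -3.3 31.2] op 0.097 j [ 0.88  0.15 -0.34  0.   -1.08 -1.01]
scene [([0.3946, 0.2384, 0.1238], 0.98)]
2006 [-0.0025874  -0.00094117  0.14581204]
wrist [([0.398, 0.2339, 0.1237], 0.87)]
top [([0.3989, 0.2304, 0.1275], 0.66)]
```

View pics/scene13.png

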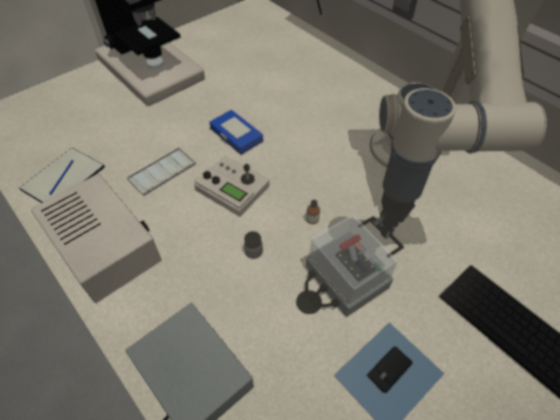

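The guard top plane slopes only 0.003 rad at 145.8 mm height, and a 31 N press shows it is on its stop. I'm releasing and backing off.

Call:
{"api": "arm_command", "payload": {"fingers": [45,45,45,45,45,45,45,45,45,45], "xyz": [[0,0,0],[0,0,0],[0,0,0],[0,0,0],[0,0,0],[0,0,0],[0,0,0],[0,0,0],[0,0,0.005],[0,0,0.01]], "angular": [[0,0,0],[0,0,0],[0,0,0],[0,0,0],[0,0,0],[0,0,0],[0,0,0],[0,0,0],[0,0,0],[0,0,0]]}}

```text
t: 27.0
tcp_pos: [0.3929, 0.2344, 0.1232]
ee_rot: [-0.662, 0.749, -0.0, -0.001]
wrist_force: [-0.4, 0.1, 0.5]
opening: 0.448
```

Call:
{"api": "arm_command", "payload": {"fingers": [45,45,45,45,45,45,45,45,45,45], "xyz": [[0,0,0.015],[0,0,0.02],[0,0,0.02],[0,0,0.02],[0,0,0.02],[0,0,0.02],[0,0,0.01],[0,0,0.01],[0,0,0],[0,0,0]], "angular": [[0,0,0],[0,0,0],[0,0,0],[0,0,0],[0,0,0],[0,0,0],[0,0,0],[0,0,0],[0,0,0],[0,0,0]]}}

```text
t: 27.83
tcp_pos: [0.3934, 0.2351, 0.2583]
ee_rot: [-0.662, 0.749, 0.0, -0.0]
wrist_force: [-0.2, -0.7, -0.4]
opening: 0.453
```

Run:
```python
from h import *
st()
for c in ['scene','top','wrist']:
    p=imaging.read_camera(c);save(p,c+'14.png')
    for n in ['guard_handle','lever_bar','oil_bottle_mid','objective_can_mid','mouse','slide_box_mid','slide_tray_mid']:
        r=finder.mark_of(p,n);print(c,n,[(np.round(q['xyz'],4).tolist(),round(q['score'],2)) for q in r[:1]])
    if c=='scene':
        v,u=np.mgrid[0:420,0:560];z=p['range_z'];ok=z>0;P=unproj(p,np.c_[u[ok],v[ok]],z[ok])
        Q=P[(abs(P[:,0]-.5)<.06)&(abs(P[:,1]-.23)<.06)&(P[:,2]>.135)&(P[:,2]<.17)]
        A=np.c_[Q[:,:2]-Q[:,:2].mean(0),np.ones(len(Q))];print(len(Q),np.linalg.lstsq(A,Q[:,2],rcond=None)[0])
```

```text
t 27.83 tcp [0.3934 0.2351 0.2583] y [-0.992  0.123  0.001] yaw 172.9 z [-0.001  0.    -1.   ] F [-0.2 -0.7 -0.4] op 0.453 j [ 0.88  0.06 -0.05 -0.   -1.45 -1.  ]
scene guard_handle [([0.3961, 0.234, 0.126], 0.93)]
scene lever_bar []
scene oil_bottle_mid [([0.4405, 0.0244, 0.0392], 0.57)]
scene objective_can_mid [([0.6443, -0.011, 0.0344], 0.77)]
scene mouse [([0.6107, 0.4577, 0.0004], 0.61)]
scene slide_box_mid [([0.3954, -0.422, 0.0161], 0.56)]
scene slide_tray_mid [([0.6782, -0.4454, 0.0059], 0.97)]
2005 [-0.00071454  0.00150798  0.14582691]
top guard_handle [([0.6186, 0.4589, 0.0006], 0.71)]
top lever_bar []
top oil_bottle_mid [([0.4459, 0.0173, 0.039], 0.62)]
top objective_can_mid [([0.6447, -0.0082, 0.0371], 0.72)]
top mouse [([0.6161, 0.4576, -0.001], 0.58)]
top slide_box_mid [([0.3915, -0.4172, 0.0203], 0.72)]
top slide_tray_mid [([0.6743, -0.4454, 0.0087], 0.63)]
wrist guard_handle [([0.3987, 0.2355, 0.1244], 0.58)]
wrist lever_bar []
wrist oil_bottle_mid [([0.398, 0.2353, 0.1241], 0.53)]
wrist objective_can_mid [([0.5103, 0.2221, 0.0069], 0.6)]
wrist mouse []
wrist slide_box_mid []
wrist slide_tray_mid []
```

View pics/wrist14.png

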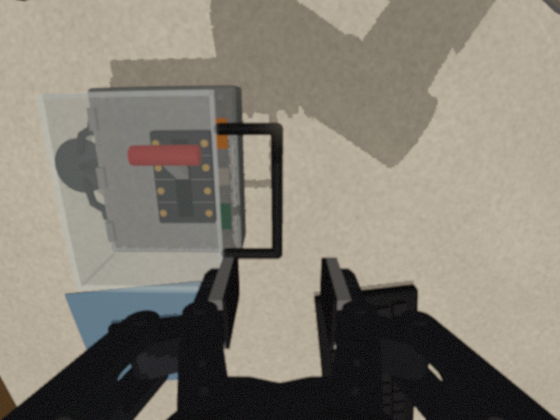

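The picture shows the guard shut, with the handle at column 277 as at the start. The red bar at (165,156) is on the orange side, and the gripper is clear of everything.

```bash
python3 -c "
from plant import order
print(order.hand_in())"
```

```text
the job is handed in; nothing more can be done
None
```

The microscope is switched over to backup, the guard is shut, and I handed the job in at about 28 s. The hand-in reports no verdict, so the results below are my own measurements.

- **Guard up:** I gripped the handle and swung the guard to about 1.49 rad by its handle position. The lever was still at mains then.
- **Centre off:** The lever bar stood upright, measured at -0.5 mm from centre. I left it there for about 2 s, until roughly 16.4 s on the clock.
- **Backup:** I pushed the lever over to the orange side, where the bar measured -33 mm. Fully over should be about -32 mm, so it is at its stop.
- **Guard shut:** I swung it back, pressed it onto its stop with about 31 N and released it.

**Last checks:**
- The guard's top is level to within about 0.002 rad, and the handle is back where it started.
- The lever bar still shows on the orange side through the guard. The networks gave no lever reading through the clear plastic, so that last check was by eye only.
- The bottle, objective case, mouse, slide box and slide tray are within about 7 mm of their first readings, which is close to the finder's own error.
- The gripper is clear of everything, with less than 1 N at the wrist.

**Faults along the way:**
- One move was refused for a turn above the limit and I redid it; nothing had moved.
- My first push left the lever at about -0.17 rad instead of centre, and another 5 mm brought it upright.
- In the last pictures the finder gave a few false hits. In the top picture it put the handle on the mouse. In the wrist picture it reported the bottle and the objective case on the selector box. I discarded these.

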